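Top up the spray-can rack and shut its keeper bar

TASK

Take the orange spray can from the ribbed mat and lay it, without dropping it, crosswise into the sloping can rack behind the white can already there, so that it rolls down to rest against the white one. Then swing the rack's keeper bar over the cans until it clicks fully home in its spring catch, and let go. Leave the white can in its place at the front of the rack, and the other things on the bench where they are.

Things in the scene. Friction and masses are not known exactly. Their poses are not given: they have to be found in the camera images.
- rack: Gravity-feed can rack of grey sheet steel, bolted down. Origin: on the bench under its middle; z up, +x uphill along the lane, y across it. Lane 136 mm wide (y -68 to 68), open above, sloping 12 degrees: floor from x -95, z 20 at the orange front stop (top z 52) to x 105, z 62 at the rear lip, which stands 18 above it. Cheeks rise 34 above the floor, then flare to 45 above it, 79 mm from the middle.
- lane_load (a point): Point on the lane floor where a can is best laid in: rack frame x 35, y 0, z 47.6 mm. A can lying crosswise here on the floor has its middle 23 above this point; with fingers uphill and downhill of it there is room for its middle from 20 mm downhill to 10 mm uphill of here. Let go, it rolls down by itself.
- row_second (a point): Where the middle of the second can in the row comes to rest against the first: rack frame x -28, y 0, z 57 mm. (The first can's middle rests at x -72, z 48.)
- catch (a point): Catch of the keeper bar, outside the -y cheek: rack frame x -37, y -91, z 91 mm, top of a sprung brass dome (radius 8) that stands 3 above the bar's underside. Beyond it (x -23) a back stop plate, top z 102, 18 wide. The shut bar lies between dome and plate.
- can_new: The can to load: a small orange spray can with a light grey cap, 45 diameter, 120 long, about 0.13 kg, lying on the ribbed mat between two ribs. Origin at its middle, on its axis; own x is the can's axis, towards the cap (cap 43 diameter). Its middle lies 25.5 above the bench on the mat. It can roll about its axis.
- can_front: The white spray can with an orange cap already lying first in the rack, against the front stop, same size (45 diameter, 120 long). Origin at its middle; own x is its axis, across the lane.
- mat: Black ribbed rubber mat 160 x 140 (own x, y), 3 thick, ribs another 3 high along own x; fixed. Origin under its middle.
- keeper (a joint): Swing of the keeper bar on its upright hinge, rad. 0 = shut, against the back stop, pointing along the rack's -y from the hinge; grows as it opens clockwise seen from above, towards the dispensing end; up to 1.9. Swings level and stays where left (0.5 N at the knob). Near 0.09 it meets the catch's dome, takes about 5 N at the knob to ride over it at 0.045, then snaps to 0 and is held.
- keeper_hinge (a point): Point on the hinge axis (rack frame x -28, y 92) at the height of the bar's centreline, 94 mm above the bench. The bar is a zinc-plated round rod of 12 diameter (z 88 to 100), passing 8 above the second can.
- keeper_knob (a point): Top of the upright orange knob near the free end of the keeper bar: 217 from the hinge axis, the knob 18 diameter (21 at its rim on top), standing from the bar's top at z = 100 to z = 136. When the bar is shut the knob stands 46 outside the flared -y cheek, 16 clear of the catch; above z = 104 there is free room all round it.
- battery: Bystander: black and orange tool battery, 115 x 72 x 62, 0.8 kg, loose. Origin under its middle.
- chain_box: Bystander: white and orange carton, 130 x 85 x 35, 0.35 kg, loose. Origin under its middle.
- wrench: Bystander: steel open-ended wrench lying flat, 180 long along own x, loose.
Things that resemble listed ones, but are neither listed nor needed, are in the scene too. What is shaped like the can_new but blue is not meant. Leave any blue look-alike of the can_front alone.

How it is judged:
On the way, in this order (a step that is already met when the one before it is completed fails the run):
1. the orange can lies in the rack against the white one, let go, with the keeper bar still open (x of can_new in the frame of rack between -0.038 and -0.019 m and y of can_new in the frame of rack between -0.012 and 0.012 m and z of can_new in the frame of rack between 0.05 and 0.065 m and x of can_front in the frame of rack between -0.082 and -0.063 m and y of can_front in the frame of rack between -0.012 and 0.012 m and z of can_front in the frame of rack between 0.042 and 0.056 m and contact force between can_new and the fingers below 0.3 N and linear speed of can_new below 0.03 m/s and value of joint keeper above 0.4 rad), for 0.2 s.
2. the keeper bar is home in its catch (value of joint keeper below 0.02 rad), for 0.2 s.
At the end, for the whole second after the job is handed in: Both cans lie at rest in the rack's lane, the white one first against the front stop and the orange one second against it (middles within about 10 mm along the lane, 12 mm across and 7 mm in height of those places), and the keeper bar is home in its catch (joint below 0.02 rad) (x of can_new in the frame of rack between -0.038 and -0.019 m and y of can_new in the frame of rack between -0.012 and 0.012 m and z of can_new in the frame of rack between 0.05 and 0.065 m and x of can_front in the frame of rack between -0.082 and -0.063 m and y of can_front in the frame of rack between -0.012 and 0.012 m and z of can_front in the frame of rack between 0.042 and 0.056 m and linear speed of each of can_new, can_front below 0.03 m/s and value of joint keeper below 0.02 rad); the robot touches nothing.
It fails at once if the orange can is dropped (loose and faster than 0.8 m/s) (contact force between can_new and the fingers below 0.1 N and linear speed of can_new above 0.8 m/s).
It fails at once if the white can is pushed or lifted more than 30 mm from its place (distance of can_front from where it was at the start of the episode above 0.03 m).
It fails at once if the battery pack is moved more than 30 mm (distance of battery from where it was at the start of the episode above 0.03 m).
It fails at once if the chain carton is moved more than 30 mm (distance of chain_box from where it was at the start of the episode above 0.03 m).
It fails at once if the wrench is moved more than 30 mm (distance of wrench from where it was at the start of the episode above 0.03 m).
It also fails if it takes over 45 s, if anything falls off the work surface, if the arm or the gripper's body presses on something with over 40 N, if the wrist force passes 120 N, or if a joint passes its speed limit or range.

ROBOT

A 6-joint arm with a two-finger parallel gripper is mounted at the origin on the work surface. World frame = base frame: x ahead of the robot, y to its left, z up, the work surface at z = 0. Lengths are in m, angles in rad, forces in N, time in s.
With the tool pointing down it reaches from about 0.375 to 0.975 m from the base axis. Payload 3.8 kg.
Tool frame: the origin (TCP) lies between the finger pads; the fingertips stand 22 mm ahead of it and the grasp point (between the pads) lies 3 mm ahead of it; z points along the fingers, y is the line along which they close (so a half turn about z gives the same grasp; the last joint's range is limited). The gripper opens to 88 mm and grips with 3 to 60 N. Pads are 18 mm wide; open, the fingers measure 123 mm over their backs; the gripper's body (75 mm by 187 mm) begins 45 mm behind the grasp point.
Start: joints at [-1.202, 0.264, 1.604, -0, 1.274, -0.037], TCP at [0.266, -0.62, 0.232] pointing down, gripper open.
Joint ranges: [-2.63, 2.63], [-0.94, 2.18], [0.31, 2.57], [-1.31, 4.45], [0, 2.66], [-2.55, 2.55]. Speed limits (rad/s): [2.57, 2.57, 3.14, 3.14, 3.14, 3.14].

INTERFACE

Orientations are given as a unit quaternion [x, y, z, w].
In Python, from bench import * gives the robot as it stands.
- The arm moves only by the tool carry_out, never from a script. Its argument "commands" is text: rows parted by semicolons, each of 7 numbers parted by spaces: the turn, a rotation vector about the tool's x, y, z in rad, then the shift along the tool's x, y, z in cm, then the finger opening in cm, from 0 to 8.81. In form: rx ry rz dx dy dz gripper; .... A call has 1 to 12 rows; each row shifts and turns the commanded pose from where the row before left it, along the tool's axes as they then stand; what a row does not reach is not made up. A row lasts 1/8 s, in which the tool goes at most 62.5 mm and 10.7 degrees, less where a joint would pass 70% of its speed; a pose out of reach is approached as far as the arm can. A call is refused whole if a number of a shift passes 6.25 or a number of a turn 0.188, either way. A call with a gripper value outside its range is refused whole. The fingers move at their own pace and stop on an object; "force" is the grip in N (left out, the last holds). Time passes only in rows, so rows that do not move let the fingers close. It gives the time, the measured TCP pose, the force, the opening and the grip force at its end, in the units of the state.
- get_state(): the state, without advancing time (a new reading comes with each control period).
- get_image(name): name is "side" or "top" or "wrist"; returns a dict with "img" (480x640x3 uint8, red, green, blue), "range_z" (480x640 float32, m along the optical axis (not along the pixel's ray), 0 where there is no reading), "intrinsics" (3x3 intrinsics, pixels), "cam_to_world" (4x4, takes a point from camera to world coordinates). Camera axes: x right, y down, z forward; pixel columns grow to the right and rows downward; lengths in m; the calibration is good to about 2 mm. A picture is of the moment at which its call begins.
- job_done(): hands the job in; it is judged then, once.
The state is a dict: "time_s": time; "joint_pos": joint angles; "dq": joint speeds; "joint_torque": joint torques, N m; "eef_pos": TCP position; "tool_rot": TCP orientation; "ft_force": force on the tool from outside, world axes, zero at the start; "moment": the same for the moment, N m; "width": opening from 0.0 (shut) to 1.0 (fully open); "finger_force": force on a finger pad.
Only numpy, scipy, OpenCV 4.12 (cv2) and the standard library are available. Lean on these libraries where they do the work, as an engineer would, in place of code of your own. Each camera call takes 0.05 s, during which the arm holds its last target. There are 200 camera calls.

## Working session

There is one attempt and no reset: what is moved stays moved. The work goes in short steps, Python scripts to look and compute and a tool call to move; the robot and the scene stay as the last step left them, time stands still between calls to the robot, and variables do not carry over. Pictures are saved under pics/ and viewed, at most 10 in all, crops included, and the job is handed in when it is done.

Besides the shell and the picture viewer there is one more tool, called after "Emit:" by a JSON object that holds its "fn" and its "kwargs", one argument or row to a line. carry_out: Moves the arm, as the interface text tells. Its arguments: {"type":"object","properties":{"commands":{"type":"string"},"force":{"type":"number"}},"required":["commands"]}

```bash
mkdir -p pics
python3 - <<'E'
from bench import *
import cv2,numpy as np
for n in("top","side"):
    d=get_image(n); np.savez(f"pics/{n}.npz",**d); cv2.imwrite(f"pics/{n}0.png",d["img"][:,:,::-1])
    print(n,d["cam_to_world"].round(3).tolist(),d["intrinsics"].tolist())
s=get_state();print(s)
E
```

```text
top [[-0.008, -0.996, 0.091, 0.377], [-1.0, 0.009, 0.012, -0.027], [-0.013, -0.091, -0.996, 1.187], [0.0, 0.0, 0.0, 1.0]] [[438.14235886251254, 0.0, 321.35363921431866], [0.0, 438.14235886251254, 233.45302471155802], [0.0, 0.0, 1.0]]
side [[-0.907, -0.258, 0.333, 0.108], [-0.42, 0.512, -0.749, 0.823], [0.023, -0.819, -0.573, 0.751], [0.0, 0.0, 0.0, 1.0]] [[585.0203000420713, 0.0, 313.2237036838196], [0.0, 585.0203000420713, 233.9105574266955], [0.0, 0.0, 1.0]]
{'time_s': 0.1, 'joint_pos': array([-1.20190806e+00,  2.64655019e-01,  1.60522837e+00,  1.43725995e-05,
        1.27371338e+00, -3.69173824e-02]), 'dq': array([ 0.00072317, -0.00114327, -0.00211441,  0.00048542, -0.00027995,
       -0.00048938]), 'joint_torque': array([ 1.80186689e-03, -5.03615642e+01, -3.58071470e+01,  7.32815824e-02,
        2.32804252e-02, -5.90187074e-05]), 'eef_pos': array([ 0.26621756, -0.61957073,  0.23113279]), 'tool_rot': array([ 9.79485681e-01,  2.01511283e-01, -1.58788750e-04, -9.89417050e-04]), 'ft_force': array([-0.77579657, -0.03702887,  0.09704922]), 'moment': array([ 0.02592336,  0.01962546, -0.02305318]), 'finger_force': 0.0, 'width': 0.9981738859363427}
```

View pics/top0.png

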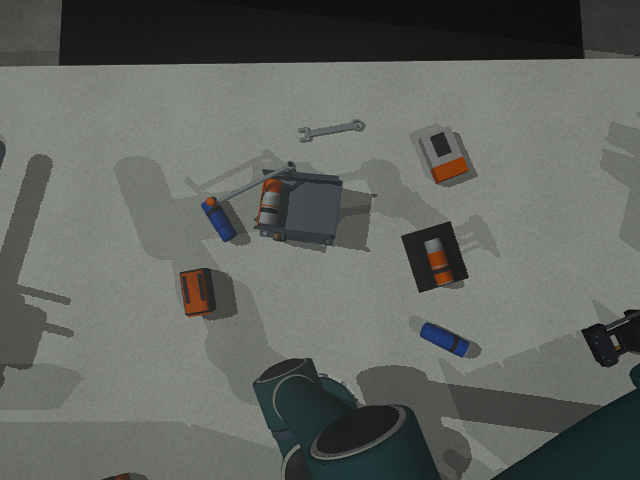

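View pics/side0.png

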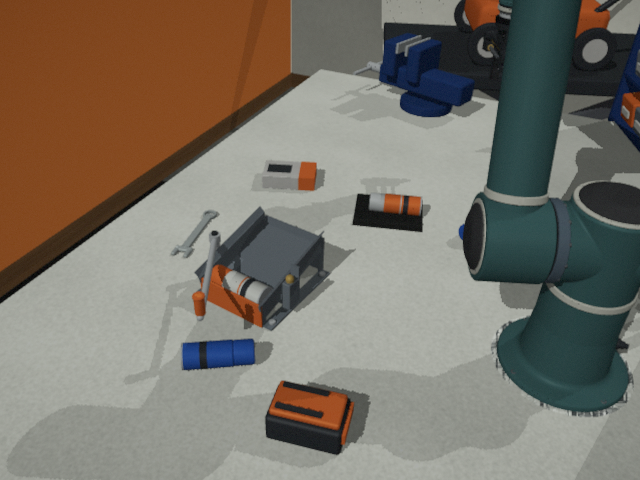

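The top view shows the orange can on its mat, from (432,240) at the cap to (443,285). The rack is around (300,207), with the white can at (270,200), the hinge at (292,165) and the knob at (210,202). The brass catch is at (278,237), and a blue can lies near the knob at (218,220). The side view agrees.

```bash
cat > h.py <<'E'
import cv2,numpy as np
def pts(d):
    z=d["range_z"];K=d["intrinsics"];v,u=np.mgrid[:480,:640]
    P=np.stack([(u-K[0,2])/K[0,0]*z,(v-K[1,2])/K[1,1]*z,z,np.ones_like(z)],-1)
    W=(P@d["cam_to_world"].T)[...,:3]; W[z==0]=np.nan; return W
def onplane(d,u,v,h):
    K=d["intrinsics"];T=d["cam_to_world"];r=T[:3,:3]@np.array([(u-K[0,2])/K[0,0],(v-K[1,2])/K[1,1],1]);return T[:3,3]+r*(h-T[2,3])/r[2]
def box(M):
    r=cv2.minAreaRect(M[:,:2].astype(np.float32)*1000);return np.round(r[0],1),np.round(r[1],1),round(r[2],1)
E
python3 - <<'E'
from h import *
d=dict(np.load("pics/top.npz"));W=pts(d);hsv=cv2.cvtColor(d["img"],cv2.COLOR_RGB2HSV)
def reg(a,b,c,e):
    m=np.zeros((480,640),bool);m[b:e,a:c]=1;return m
z=W[...,2]
m=reg(395,215,475,295)&(z>.025)
print("can",m.sum(),box(W[m]),np.nanmax(z[m]))
o=m&(hsv[...,1]>150);print("orange part",W[o].mean(0))
k=reg(200,192,222,212)&(z>.115);print("knob",k.sum(),W[k].mean(0),z[k].max())
h=reg(280,155,300,175)&(z>.085);print("hinge",h.sum(),W[h].mean(0),np.nanmax(z[reg(280,155,300,175)]))
f=reg(290,180,335,228)&(z>.02)
A=W[f];c=np.linalg.lstsq(np.c_[A[:,:2],np.ones(len(A))],A[:,2],rcond=None)[0];print("floor grad",c,np.hypot(*c[:2]),"uphill az",np.arctan2(c[1],c[0]))
r=reg(245,155,350,250)&(z>.015)
w=reg(255,175,285,228)&(z>.05)&(z<.08)
print("rack all",box(W[r]),"white",box(W[w]))
b=reg(272,228,285,243);print("catch",np.nanmax(z[b]),W[b&(z>.08)].mean(0) if (b&(z>.08)).any() else 0)
d2=dict(np.load("pics/side.npz"));W2=pts(d2)
for n,(u,v) in dict(hinge=(214,236),knob=(199,300),catch=(289,281)).items(): print(n,W2[v-2:v+3,u-2:u+3].reshape(-1,3)[[2,7,12,17,22]].round(3).tolist())
E
```

```text
can 775 (array([ 407.6, -319.9]), array([120.1,  44.6]), 16.7) 0.05212483197009532
orange part [ 0.39297125 -0.32051362  0.04109164]
knob 66 [0.55448029 0.25635567 0.13225857] 0.13793395711669842
hinge 106 [0.64821879 0.06961177 0.09944358] 0.11021680520158417
floor grad [-0.01007557 -0.22425493  0.05513841] 0.224481154524672 uphill az -1.615695223638775
rack all (array([561.1,  61.1]), array([242.5, 203.3]), 81.8) white (array([566.2, 122.2]), array([ 54.2, 145.8]), 80.3)
catch 0.1035393753876439 [0.47224095 0.09213378 0.09007948]
hinge [[0.652, 0.065, 0.105], [0.651, 0.067, 0.104], [0.649, 0.07, 0.105], [0.649, 0.071, 0.103], [0.648, 0.072, 0.102]]
knob [[0.552, 0.259, 0.135], [0.551, 0.262, 0.135], [0.549, 0.264, 0.135], [0.549, 0.264, 0.133], [0.551, 0.261, 0.128]]
catch [[0.472, 0.103, 0.088], [0.472, 0.104, 0.087], [0.472, 0.103, 0.084], [0.472, 0.104, 0.082], [0.472, 0.104, 0.079]]
```

Emit:
{"fn": "carry_out", "kwargs": {
  "commands": "0 0 0.113 0 0 0 8.8;0 0 0 2.8 -3.1 1 8.8;0 0 0 2.8 -3.1 1 8.8;0 0 0 2.8 -3.1 1 8.8;0 0 0 2.8 -3.1 1 8.8;0 0 0 2.8 -3.1 1 8.8;0 0 0 2.8 -3.1 1 8.8;0 0 0 2.8 -3.1 1 8.8;0 0 0 2.6 -3 0 8.8;0 0 0 0 0 0 8.8",
  "force": 20
}}

```text
time_s: 1.35
eef_pos: [0.408, -0.3173, 0.1616]
tool_rot: [0.989, 0.148, -0.0, -0.001]
ft_force: [-0.3, -1.0, -0.2]
width: 1.0
finger_force: 0.0
```

Run:
```python
from bench import *
from h import *
d=get_image("wrist"); s=get_state(); W=pts(d);z=W[...,2];hsv=cv2.cvtColor(d["img"],cv2.COLOR_RGB2HSV)
cv2.imwrite("pics/w1.png",d["img"][:,:,::-1])
from scipy.spatial.transform import Rotation as R
M=R.from_quat(s["tool_rot"]).as_matrix();print(s["eef_pos"],M.round(3).tolist())
m=(z>.015)&(z<.06)&(np.hypot(W[...,0]-.408,W[...,1]+.32)<.09)
print(m.sum(),box(W[m]),np.nanmax(z[m]))
```

```text
[ 0.40779903 -0.31875183  0.16198381] [[0.957, 0.291, -0.001], [0.291, -0.957, 0.0], [-0.001, -0.0, -1.0]]
8421 (array([ 407.4, -323. ]), array([120.4,  45.1]), 16.0) 0.05001850655909634
```

View pics/w1.png

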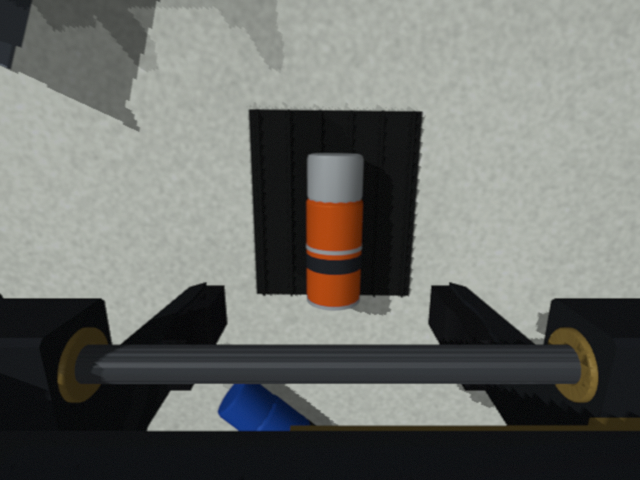

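The wrist view shows the orange can centred at (335,230), aligned with the fingers. Mask and depth put it within 4 mm of the TCP in the horizontal plane.

Emit:
{"fn": "carry_out", "kwargs": {
  "commands": "0 0 0 -0.1 0.4 2 8.8;0 0 0 0 0 3 8.8;0 0 0 0 0 3 8.8;0 0 0 0 0 3 8.8;0 0 0 0 0 1.6 8.8;0 0 0 0 0 0.5 8.8;0 0 0 0 0 0 4;0 0 0 0 0 0 4;0 0 0 0 0 0 4;0 0 0 0 0 0 4;0 0 0 0 0 0 4",
  "force": 20
}}

```text
time_s: 2.78
eef_pos: [0.4081, -0.3238, 0.0316]
tool_rot: [0.989, 0.146, 0.0, 0.0]
ft_force: [-0.2, 0.2, -0.2]
width: 0.468
finger_force: 0.1
```

Emit:
{"fn": "carry_out", "kwargs": {
  "commands": "0 0 0 0 0 0 3.5;0 0 0 0 0 0 3.5;0 0 0 0 0 0 3.5",
  "force": 20
}}

```text
time_s: 3.15
eef_pos: [0.4078, -0.323, 0.0315]
tool_rot: [0.989, 0.146, -0.0, -0.001]
ft_force: [-0.3, 4.0, 5.4]
width: 0.4
finger_force: 18.1
```

Run:
```python
from bench import *
from h import *
d=get_image("wrist"); print(get_state()["width"])
cv2.imwrite("pics/w2.png",d["img"][:,:,::-1])
```

```text
0.39931358709641485
```

View pics/w2.png

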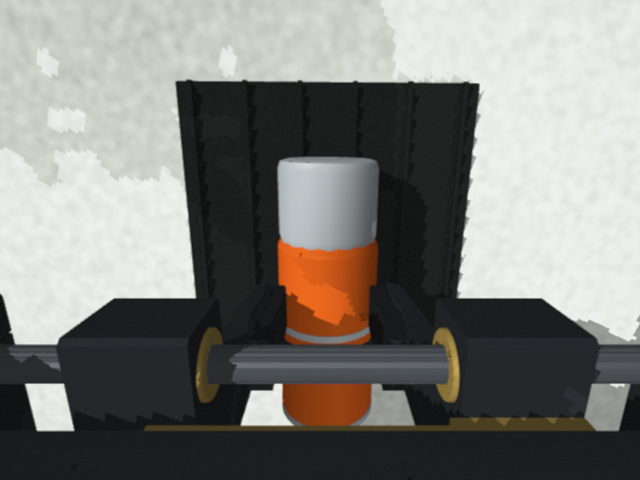

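Run:
```python
from bench import *
from h import *
from scipy.spatial.transform import Rotation as R
d=get_image("wrist"); s=get_state(); W=pts(d);M=R.from_quat(s["tool_rot"]).as_matrix();T=(W-s["eef_pos"])@M
print(s["width"],s["finger_force"],s["ft_force"])
for v in (200,270,320,400,415):
    print(v,[(u,*(T[v,u]*1000).round().astype(int)) for u in range(235,421,12) if T[v,u,2]==T[v,u,2]])
```

```text
0.39910839220252575 18.112809509038925 [-0.54174946  4.79861157  5.53401214]
200 [(235, np.int64(39), np.int64(-45), np.int64(28)), (247, np.int64(38), np.int64(-39), np.int64(29)), (259, np.int64(39), np.int64(-33), np.int64(28)), (271, np.int64(39), np.int64(-27), np.int64(27)), (283, np.int64(44), np.int64(-18), np.int64(-5)), (295, np.int64(44), np.int64(-12), np.int64(-11)), (307, np.int64(45), np.int64(-7), np.int64(-13)), (319, np.int64(45), np.int64(-3), np.int64(-13)), (331, np.int64(45), np.int64(2), np.int64(-15)), (343, np.int64(45), np.int64(6), np.int64(-14)), (355, np.int64(45), np.int64(11), np.int64(-13)), (367, np.int64(44), np.int64(16), np.int64(-10)), (379, np.int64(38), np.int64(26), np.int64(29)), (391, np.int64(38), np.int64(32), np.int64(29)), (403, np.int64(39), np.int64(37), np.int64(25)), (415, np.int64(38), np.int64(44), np.int64(28))]
270 [(235, np.int64(2), np.int64(-48), np.int64(28)), (247, np.int64(1), np.int64(-42), np.int64(29)), (259, np.int64(2), np.int64(-35), np.int64(29)), (271, np.int64(2), np.int64(-29), np.int64(28)), (283, np.int64(14), np
[... 2248 characters left out ...]
.int64(-90), np.int64(-47), np.int64(31)), (259, np.int64(-91), np.int64(-40), np.int64(32)), (271, np.int64(-91), np.int64(-33), np.int64(32)), (283, np.int64(-91), np.int64(-26), np.int64(32)), (295, np.int64(-55), np.int64(-15), np.int64(-11)), (307, np.int64(-52), np.int64(-9), np.int64(-14)), (319, np.int64(-51), np.int64(-3), np.int64(-15)), (331, np.int64(-51), np.int64(2), np.int64(-15)), (343, np.int64(-51), np.int64(7), np.int64(-15)), (355, np.int64(-54), np.int64(13), np.int64(-12)), (367, np.int64(-59), np.int64(19), np.int64(-6)), (379, np.int64(-91), np.int64(31), np.int64(31)), (391, np.int64(-91), np.int64(38), np.int64(31)), (403, np.int64(-91), np.int64(45), np.int64(32))]
```

Emit:
{"fn": "carry_out", "kwargs": {
  "commands": "0 0 0 0 0 -0.5 3.2;0 0 0 0 0 -0.5 3.2;0 0 0 0 0 -0.5 3.2;0 0 0 0 0 0 3.2",
  "force": 25
}}

```text
time_s: 3.75
eef_pos: [0.4083, -0.3242, 0.0469]
tool_rot: [0.989, 0.146, 0.0, 0.001]
ft_force: [-0.2, -0.2, -2.4]
width: 0.393
finger_force: 20.1
```

```bash
cat >> h.py <<'E'
def intool(d,s):
    from scipy.spatial.transform import Rotation as R
    return (pts(d)-s["eef_pos"])@R.from_quat(s["tool_rot"]).as_matrix()
def held(d,s):
    T=intool(d,s); m=(abs(T[...,1])<24)&0 if 0 else (abs(T[...,1])<.019)&(T[...,2]<.004)&(T[...,2]>-.03)&(abs(T[...,0])<.09)
    m[:, :270]=0; m[:,390:]=0; m[340:385]=0
    P=T[m]; c=P[abs(P[:,1])<.004]
    print("width",s["width"],"F",s["finger_force"],"ft",s["ft_force"].round(1),"top z",np.median(c[:,2]).round(4),"x range",np.percentile(P[:,0],[.5,99.5]).round(4),"mean y",P[:,1].mean().round(4),"tilt",np.polyfit(c[:,0],c[:,2],1).round(4))
E
python3 - <<'E'
from bench import *
from h import *
held(get_image("wrist"),get_state())
E
```

```text
width 0.3945134452977599 F 20.116406679153442 ft [ 0.1  0.7 -2.3] top z -0.0157 x range [-0.0579  0.0597] mean y 0.0002 tilt [ 0.016  -0.0158]
```

Emit:
{"fn": "carry_out", "kwargs": {
  "commands": "0 0 0 0 0 -2 3.2;0 0 0 0 0 -3 3.2;0 0 0 0 0 -4 3.2;0 0 0 0 0 -3 3.2;0 0 0.085 0 0 -1.5 3.2;0 0 0.085 0 0 0 3.2;0 0 0.085 0 0 0 3.2;0 0 0.085 0 0 0 3.2",
  "force": 25
}}

```text
time_s: 4.8
eef_pos: [0.4077, -0.3236, 0.1811]
tool_rot: [1.0, -0.025, -0.0, -0.0]
ft_force: [-0.5, 0.1, -2.0]
width: 0.392
finger_force: 20.1
```

Run:
```python
from h import *
for n in("top","side"):
    d=dict(np.load(f"pics/{n}.npz"));W=pts(d)
    az=-1.6157
    for az in(-1.6157,-1.59):
        X=np.array([np.cos(az),np.sin(az)]);Y=np.array([-X[1],X[0]])
        q=W[...,:2]-[.557,.043];x=q@X;y=q@Y;z=W[...,2];h=z-(.02+(x+.095)*.2126)
        # cheek tops, per x-bin: outermost y of high points
        for lo in(-20,20,60,):
            b=(x>lo/1e3)&(x<lo/1e3+.03)&(h>.037)&(h<.052)
            for sg in(1,-1):
                v=y[b&(sg*y>.05)&(abs(y)<.105)]
                print(n,az,lo,sg,len(v),np.percentile(v,[5,50,95]).round(4) if len(v) else "")
        l=(x>.08)&(x<.13)&(abs(y)<.06)&(h>.01)&(h<.03); 
        for a in(-.06,-.03,0,.03): 
            v=x[l&(y>a)&(y<a+.03)]; print(" lip",a,len(v),v.mean().round(4) if len(v) else "")
```

```text
top -1.6157 -20 1 45 [0.0708 0.0762 0.0884]
top -1.6157 -20 -1 42 [-0.0802 -0.0753 -0.0694]
top -1.6157 20 1 43 [0.0674 0.0718 0.0764]
top -1.6157 20 -1 50 [-0.0827 -0.0784 -0.0726]
top -1.6157 60 1 45 [0.0637 0.067  0.071 ]
top -1.6157 60 -1 31 [-0.0866 -0.0817 -0.0783]
 lip -0.06 17 0.0964
 lip -0.03 20 0.0997
 lip 0 18 0.1029
 lip 0.03 32 0.0998
top -1.59 -20 1 46 [0.0709 0.0764 0.0887]
top -1.59 -20 -1 46 [-0.0804 -0.0751 -0.0693]
top -1.59 20 1 38 [0.0668 0.0715 0.0759]
top -1.59 20 -1 49 [-0.0848 -0.0805 -0.0747]
top -1.59 60 1 44 [0.0616 0.0656 0.0693]
top -1.59 60 -1 30 [-0.0885 -0.0833 -0.0802]
 lip -0.06 17 0.0958
 lip -0.03 19 0.0996
 lip 0 19 0.1036
 lip 0.03 36 0.0992
side -1.6157 -20 1 100 [0.0708 0.0759 0.0816]
side -1.6157 -20 -1 27 [-0.0786 -0.076  -0.0672]
side -1.6157 20 1 100 [0.0661 0.0716 0.0777]
side -1.6157 20 -1 30 [-0.0824 -0.0796 -0.0714]
side -1.6157 60 1 92 [0.0625 0.0675 0.0723]
side -1.6157 60 -1 26 [-0.0858 -0.0823 -0.0746]
 lip -0.06 77 0.0977
 lip -0.03 67 0.1007
 lip 0 64 0.104
 lip 0.03 77 0.1044
side -1.59 -20 1 96 [0.0707 0.0765 0.0828]
side -1.59 -20 -1 28 [-0.0786 -0.0754 -0.0672]
side -1.59 20 1 93 [0.0655 0.0709 0.077 ]
side -1.59 20 -1 31 [-0.0836 -0.0803 -0.0727]
side -1.59 60 1 82 [0.0612 0.066  0.0707]
side -1.59 60 -1 25 [-0.0872 -0.0834 -0.0763]
 lip -0.06 80 0.0968
 lip -0.03 66 0.1008
 lip 0 62 0.1046
 lip 0.03 113 0.1012
```

Emit:
{"fn": "carry_out", "kwargs": {
  "commands": "0 0 0.094 0.5 -2 0 3.2;0 0 0 1 -3.6 0 3.2;0 0 0 1 -3.6 0 3.2;0 0 0 1 -3.6 0 3.2;0 0 0 1 -3.6 0 3.2;0 0 0 1 -3.6 0 3.2;0 0 0 1 -3.6 0 3.2;0 0 0 1 -3.6 0 3.2;0 0 0 1 -3.6 0 3.2;0 0 0 1 -3.6 0 3.2;0 0 0 0 -1.5 0 3.2;0 0 0 0 0 0 3.2",
  "force": 25
}}

```text
time_s: 6.3
eef_pos: [0.5502, 0.0194, 0.1809]
tool_rot: [0.998, -0.07, -0.001, 0.0]
ft_force: [-0.5, -0.8, -0.3]
width: 0.395
finger_force: 20.1
```

```bash
cat >> h.py <<'E'
AZ=-1.715;X=np.array([np.cos(AZ),np.sin(AZ)]);Y=np.array([-X[1],X[0]]);O=np.array([.558,.049])
def rack(W):
    q=W[...,:2]-O; return np.stack([q@X,q@Y,W[...,2]],-1)
E
python3 - <<'E'
from bench import *
from h import *
d=get_image("wrist");s=get_state();held(d,s);print("tcp rack",rack(s["eef_pos"]),s["tool_rot"].round(4),s["joint_pos"].round(2))
cv2.imwrite("pics/w3.png",d["img"][:,:,::-1])
def an(d,n):
    Rk=rack(pts(d));x,y,z=Rk[...,0],Rk[...,1],Rk[...,2];h=z-(.02+(x+.095)*.2126)
    for lo in(-20,10,40,70):
        b=(x>lo/1e3)&(x<lo/1e3+.03)&(h>.037)&(h<.052)
        print(n,lo,[(len(v),np.median(v).round(4)) for v in (y[b&(y>.05)&(y<.1)],y[b&(y<-.05)&(y>-.1)])if len(v)])
    for a in(-.06,-.03,0,.03):
        v=x[(x>.08)&(x<.13)&(y>a)&(y<a+.03)&(h>.01)&(h<.03)];print(" lip",a,len(v),np.median(v) if len(v) else "")
    m=(x>-.1)&(x<-.05)&(abs(y)<.05)&(z>.06)&(z<.08);print(" white top",m.sum(),Rk[m].mean(0).round(4),z[m].max() if m.any() else "")
an(d,"wrist")
for n in("top","side"):an(dict(np.load(f"pics/{n}.npz")),n)
E
```

```text
width 0.3968911598679064 F 20.116813480854034 ft [-0.6 -0.1 -1.7] top z -0.0154 x range [-0.0577  0.0599] mean y 0.0001 tilt [ 0.0161 -0.0154]
tcp rack [ 0.03115531 -0.00348883  0.18092998] [ 9.975e-01 -7.010e-02 -5.000e-04  4.000e-04] [-0.01  0.07  1.93 -0.    1.15  1.7 ]
wrist -20 [(696, np.float64(0.0746))]
wrist 10 [(698, np.float64(0.0739))]
wrist 40 [(784, np.float64(0.0742))]
wrist 70 [(801, np.float64(0.0737))]
 lip -0.06 313 0.10781204130873161
 lip -0.03 340 0.10785070477556025
 lip 0 374 0.10792308037977454
 lip 0.03 395 0.10804071357763684
 white top 6210 [-0.068   0.0015  0.0669] 0.07198323564172143
top -20 [(42, np.float64(0.075)), (40, np.float64(-0.0764))]
top 10 [(45, np.float64(0.0744)), (37, np.float64(-0.0753))]
top 40 [(41, np.float64(0.0743)), (36, np.float64(-0.0766))]
top 70 [(40, np.float64(0.0743)), (28, np.float64(-0.0763))]
 lip -0.06 19 0.10647286316107896
 lip -0.03 16 0.10678522612627214
 lip 0 21 0.10700640325091598
 lip 0.03 16 0.1068442872217219
 white top 497 [-0.072  -0.0012  0.0658] 0.07283334665418462
side -20 [(97, np.float64(0.0751)), (35, np.float64(-0.0778))]
side 10 [(94, np.float64(0.0749)), (31, np.float64(-0.0761))]
side 40 [(93, np.float64(0.0745)), (28, np.float64(-0.0766))]
side 70 [(84, np.float64(0.0744)), (26, np.float64(-0.0759))]
 lip -0.06 54 0.10738307697254719
 lip -0.03 60 0.10756649695636235
 lip 0 58 0.10767932443365077
 lip 0.03 56 0.10816713220798883
 white top 741 [-0.0768 -0.0022  0.0681] 0.07467889136972927
```

View pics/w3.png

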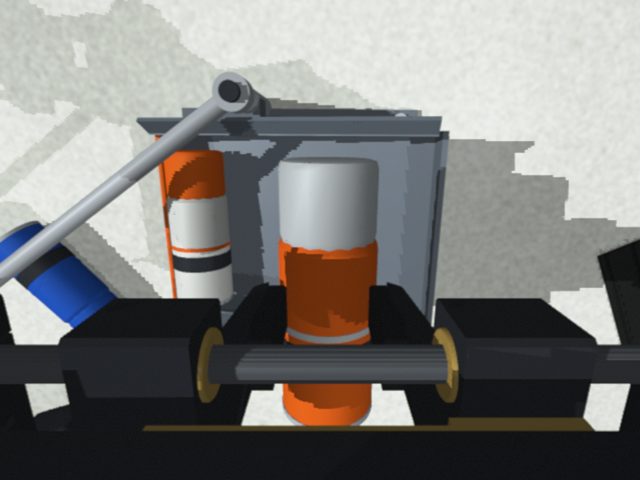

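The wrist view shows the held can over the lane, with the white can at (200,230), the hinge at (232,92) and the bar clear on the left. The rack frame agrees across the views to about 2 mm.

Emit:
{"fn": "carry_out", "kwargs": {
  "commands": "-0.105 0 0 0.15 0 0 3.2;-0.104 0 0 0 0 0 3.2;0 0 0 0 -0.4 1.8 3.2;0 0 0 0 -0.4 1.8 3.2;0 0 0 0 -0.4 1.8 3.2;0 0 0 0 -0.4 1.8 3.2;0 0 0 0 -0.3 1.3 3.2;0 0 0 0 -0.2 0.9 3.2;0 0 0 0 0 0 3.2;0 0 0 0 0 0 3.2",
  "force": 25
}}

```text
time_s: 7.6
eef_pos: [0.5529, 0.0199, 0.0856]
tool_rot: [0.992, -0.07, -0.007, 0.104]
ft_force: [-0.6, -0.3, -1.9]
width: 0.4
finger_force: 20.1
```

Run:
```python
from bench import *
from h import *
from scipy.spatial.transform import Rotation as R
d=get_image("wrist");s=get_state();held(d,s);print(s["ft_force"],"tcp rack",rack(s["eef_pos"]))
M=R.from_quat(s["tool_rot"]).as_matrix();c=rack(s["eef_pos"]+M@[.001,0,.0068]);print("can",c,"gap to floor",c[2]-.0229-(.02+(c[0]+.095)*.2126), "z axis",M[:,2].round(3))
```

```text
width 0.39947287268207776 F 20.1299250125885 ft [-0.4 -0.5 -1.7] top z -0.0148 x range [-0.0582  0.0787] mean y 0.0003 tilt [ 0.068  -0.0149]
[-0.38638777 -0.53213386 -1.71736497] tcp rack [ 0.02947954 -0.00072856  0.08581156]
can [0.03088472 0.00028625 0.07916057] gap to floor 0.009497482141346193 z axis [-0.028 -0.205 -0.978]
```

Emit:
{"fn": "carry_out", "kwargs": {
  "commands": "0 0 0 0 -0.1 0.4 3.2;0 0 0 0 -0.06 0.4 3.2;0 0 0 0 0 0 3.2;0 0 0 0 0 0 3.2",
  "force": 25
}}

```text
time_s: 8.15
eef_pos: [0.5522, 0.0197, 0.0768]
tool_rot: [0.992, -0.07, -0.007, 0.104]
ft_force: [0.3, 0.4, -1.3]
width: 0.398
finger_force: 20.1
```

Emit:
{"fn": "carry_out", "kwargs": {
  "commands": "0 0 0 0 0 0 5;0 0 0 0 0 0 6;0 0 0 0 0 0 6.5;0 0 0 0 0 0 6.5;0 0 0 0 0 -0.7 6.5;0 0 0 0 0 -1.5 6.5;0 0 0 0 0 -3 6.5;0 0 0 0 0 -4 6.5;0 0 0 0 0 -3 6.5;0 0 0 0 0 0 6.5;0 0 0 0 0 0 6.5"
}}

```text
time_s: 9.52
eef_pos: [0.5554, 0.0447, 0.1958]
tool_rot: [0.992, -0.07, -0.008, 0.104]
ft_force: [-0.3, -0.9, -0.6]
width: 0.74
finger_force: 0.0
```

Run:
```python
from bench import *
from h import *
d=get_image("wrist");s=get_state();print("tcp rack",rack(s["eef_pos"]),s["ft_force"],s["width"])
cv2.imwrite("pics/w4.png",d["img"][:,:,::-1])
d=get_image("side");Rk=rack(pts(d));hsv=cv2.cvtColor(d["img"],cv2.COLOR_RGB2HSV)
x,y,z=np.moveaxis(Rk,-1,0)
m=(abs(y)<.065)&(x>-.1)&(x<.1)&(z>.062)&(z-(.02+(x+.095)*.2126)<.06)&(z-(.02+(x+.095)*.2126)>.038)
P=Rk[m];H,e=np.histogram(P[:,0],np.arange(-.1,.1,.01));print(H)
for lo,hi in((-.095,-.055),(-.045,-.005)):
    q=P[(P[:,0]>lo)&(P[:,0]<hi)]; print(len(q),q.mean(0).round(4) if len(q) else"",q.max(0) if len(q) else"",q.min(0) if len(q) else "")
```

```text
tcp rack [ 0.00484876 -0.00248769  0.19496341] [-0.95407695 -0.0862939  -0.03107246] 0.7341515112965368
[  5 310 293 180  33 266 313 205  78   0   0   0   0   0   0   0   0   0
   0]
819 [-0.0761 -0.0073  0.0686] [-0.0558613   0.05687229  0.07485939] [-0.09174994 -0.06229203  0.06202536]
792 [-0.0327 -0.004   0.0776] [-0.01174097  0.0594353   0.08457733] [-0.04490382 -0.06163862  0.06894123]
```

View pics/w4.png

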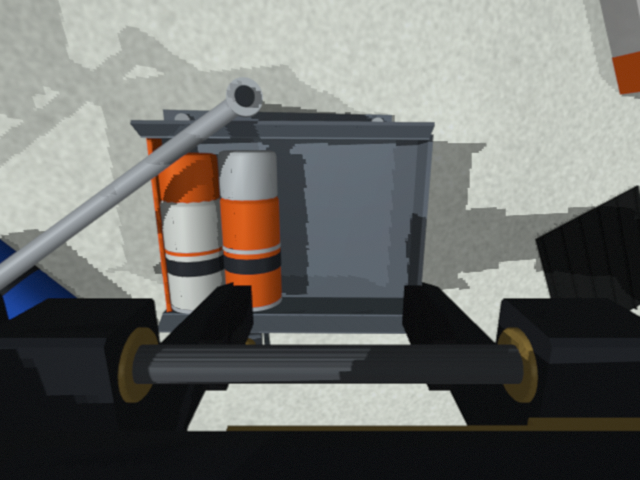

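The wrist view shows the orange can (250,230) lying against the white one (190,230), with the bar still open. Next I'll find the knob.

Emit:
{"fn": "carry_out", "kwargs": {
  "commands": "0.105 0 0 0 0 0 8.8;0.104 0 0 0 0 0 8.8;0 0 0 -1.2 -3.5 0 8.8;0 0 0 -1.2 -3.5 0 8.8;0 0 0 -1.2 -3.5 0 8.8;0 0 0 -1.2 -3.5 0 8.8;0 0 0 -1.2 -3.5 0 8.8;0 0 0 -1.2 -3.5 0 8.8;0 0 0 0 0 0 8.8;0 0 0 0 0 0 8.8",
  "force": 15
}}

```text
time_s: 10.88
eef_pos: [0.5135, 0.2619, 0.1949]
tool_rot: [0.998, -0.07, -0.001, 0.001]
ft_force: [-0.2, -1.3, -0.2]
width: 0.998
finger_force: 0.0
```

Run:
```python
from bench import *
from h import *
d=get_image("wrist");s=get_state();T=intool(d,s);Rk=rack(pts(d));z=Rk[...,2];print("tcp rack",rack(s["eef_pos"]),s["tool_rot"].round(3))
hsv=cv2.cvtColor(d["img"],cv2.COLOR_RGB2HSV);o=(hsv[...,1]>140)&((hsv[...,0]<20))&(z>.128)&(z<.145)
o&=np.hypot(Rk[...,0]+.206,Rk[...,1]+.035)<.05
print("knob",o.sum(),Rk[o].mean(0),Rk[o].min(0),Rk[o].max(0),"tool",T[o].mean(0),T[o].min(0),T[o].max(0))
h=(np.hypot(Rk[...,0]+.028,Rk[...,1]-.092)<.03)&(z>.1)&(z<.12);print("hinge top",h.sum(),Rk[h].mean(0) if h.any() else "")
cv2.imwrite("pics/w5.png",d["img"][:,:,::-1])
```

```text
tcp rack [-0.20413794 -0.07432416  0.19517223] [ 0.997 -0.071 -0.001  0.001]
knob 959 [-0.20408207 -0.03261739  0.13580443] [-0.21402415 -0.04256528  0.13213147] [-0.19419828 -0.02297995  0.13790274] tool [4.17874989e-02 7.03354746e-05 5.93109822e-02] [ 0.03184438 -0.00987674  0.05720886] [0.05142532 0.00994054 0.06300321]
hinge top 4 [-0.04843157  0.07268868  0.100103  ]
```

View pics/w5.png

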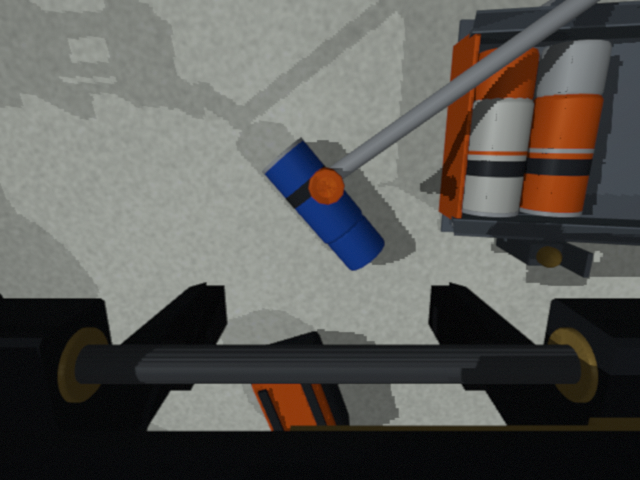

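The wrist view shows the knob at (326,186), 42 mm ahead of the TCP in tool x and centred in y. The dome is at (549,257).

Emit:
{"fn": "carry_out", "kwargs": {
  "commands": "0 0 0 2.2 0 0 6;0 0 0 2 0 0 6;0 0 0 0 0 2.5 6;0 0 0 0 0 2.5 6;0 0 0 0 0 1.5 6;0 0 0 0 0 0 3;0 0 0 0 0 0 0.5;0 0 0 0 0 0 0.5;0 0 0 0 0 0 0.5;0 0 0 0 0 0 0.5",
  "force": 15
}}

```text
time_s: 12.18
eef_pos: [0.5559, 0.2571, 0.1317]
tool_rot: [0.998, -0.07, 0.0, -0.0]
ft_force: [0.3, 0.6, -0.0]
width: 0.139
finger_force: 0.0
```

Emit:
{"fn": "carry_out", "kwargs": {
  "commands": "0 0 0 0 0 0 0;0 0 0 0 0 0 0;0 0 0 0 0 0 0",
  "force": 15
}}

```text
time_s: 12.55
eef_pos: [0.5556, 0.2569, 0.1311]
tool_rot: [0.998, -0.071, -0.0, 0.0]
ft_force: [0.1, 0.4, 0.6]
width: 0.006
finger_force: 0.0
```

Run:
```python
from bench import *
from h import *
s=get_state();print(rack(s["eef_pos"]),s["width"],s["finger_force"],s["ft_force"])
H=np.array([-.028,.092]);p=rack(s["eef_pos"])[:2];v=p-H;r=np.hypot(*v);t0=np.arctan2(-v[0],-v[1]);print(r,t0)
r=.217
t=np.r_[np.linspace(t0,.15,12),.1,.05,0.];P=H-r*np.c_[np.sin(t),np.cos(t)];P=np.vstack([p,P[1:]])
D=np.diff(P,axis=0)*100
for a,b in zip(D,t[1:]):print(f"{b:.2f}: dx {a[1]:.2f} dy {a[0]:.2f}")
```

```text
[-0.20539358 -0.03220832  0.13112888] 0.00613215165416646 0.0 [0.14194582 0.41662605 0.58504786]
0.21655528207088623 0.9599462248088582
0.89: dx -1.30 dy 0.93
0.81: dx -1.20 dy 1.05
0.74: dx -1.12 dy 1.14
0.67: dx -1.03 dy 1.22
0.59: dx -0.94 dy 1.29
0.52: dx -0.84 dy 1.36
0.44: dx -0.74 dy 1.42
0.37: dx -0.63 dy 1.47
0.30: dx -0.52 dy 1.51
0.22: dx -0.41 dy 1.54
0.15: dx -0.30 dy 1.57
0.10: dx -0.14 dy 1.08
0.05: dx -0.08 dy 1.08
0.00: dx -0.03 dy 1.08
```

Run:
```python
from bench import *
from h import *
a=get_image("wrist")["img"][:,:,::-1];d=get_image("side");b=d["img"][:,:,::-1]
cv2.imwrite("pics/w6.png",np.hstack([cv2.resize(a[100:480,120:520],(400,380)),cv2.resize(b[150:390,110:360],(396,380))]))
```

```text
(no output)
```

View pics/w6.png

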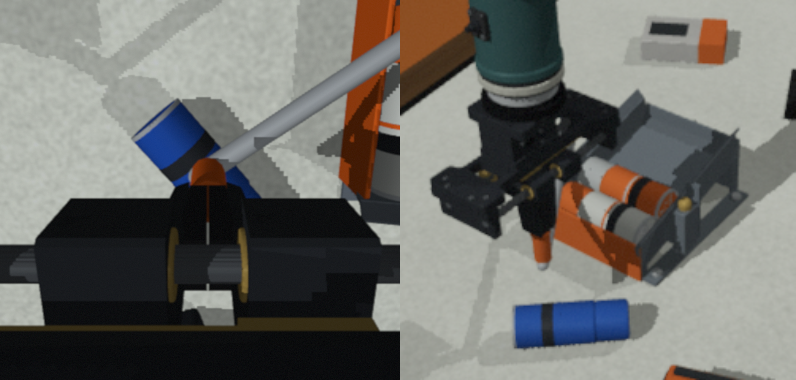

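Run:
```python
from bench import *
from h import *
d=get_image("wrist");s=get_state();T=intool(d,s);W=pts(d);Rk=rack(W);z=Rk[...,2];hsv=cv2.cvtColor(d["img"],cv2.COLOR_RGB2HSV)
o=(hsv[...,1]>140)&(hsv[...,0]<20)&(z>.09)&(abs(T[...,0])<.06)&(abs(T[...,1])<.03)
print(o.sum(),T[o].min(0),T[o].max(0),Rk[o].mean(0),"top pts",T[o&(z>.132)].min(0) if (o&(z>.132)).any() else "",T[o&(z>.132)].max(0)if (o&(z>.132)).any() else "")
# fingers
for v in (285,295,305,320,335,395):print(v,[(u,*(T[v,u]*1000).round().tolist()) for u in (295,305,315,325,333,340,350,360)])
# side-view bar angle
d=get_image("top");R2=rack(pts(d));z=R2[...,2];b=(z>.09)&(z<.104)&(R2[...,0]<-.06)&(R2[...,0]>-.18)&(abs(R2[...,1])<.1)
p=R2[b];v=p[:,:2]-[-.028,.092];print("bar",b.sum(),np.percentile(np.arctan2(-v[:,0],-v[:,1]),[10,50,90]))
```

```text
932 [-0.01050113 -0.00680456 -0.09751559] [0.01908749 0.02751574 0.03239727] [-0.20418276 -0.0259715   0.123239  ] top pts [-0.01050113 -0.00602178 -0.09751559] [ 0.01908749  0.02751574 -0.0013429 ]
285 [(295, -34.0, -23.0, 98.0), (305, 9.0, -8.0, -9.0), (315, 8.0, -4.0, -6.0), (325, 7.0, -0.0, -6.0), (333, 8.0, 3.0, -7.0), (340, 8.0, 6.0, -6.0), (350, 9.0, 10.0, -11.0), (360, -33.0, 25.0, 95.0)]
295 [(295, 9.0, -12.0, -21.0), (305, 9.0, -8.0, -20.0), (315, 8.0, -4.0, -17.0), (325, 7.0, 0.0, -16.0), (333, 8.0, 3.0, -17.0), (340, 7.0, 6.0, -16.0), (350, 9.0, 10.0, -20.0), (360, 9.0, 14.0, -21.0)]
305 [(295, 9.0, -11.0, -29.0), (305, 8.0, -7.0, -27.0), (315, 8.0, -4.0, -26.0), (325, 8.0, 0.0, -27.0), (333, 8.0, 3.0, -26.0), (340, 7.0, 6.0, -26.0), (350, 8.0, 9.0, -26.0), (360, 9.0, 13.0, -30.0)]
320 [(295, 10.0, -10.0, -42.0), (305, 8.0, -7.0, -38.0), (315, 7.0, -3.0, -38.0), (325, 2.0, 0.0, -28.0), (333, 8.0, 3.0, -38.0), (340, 7.0, 5.0, -37.0), (350, 8.0, 9.0, -39.0), (360, 9.0, 12.0, -42.0)]
335 [(295, 28.0, -6.0, -85.0), (305, 8.0, -6.0, -49.0), (315, 8.0, -3.0, -49.0), (325, 8.0, 0.0, -49.0), (333, 7.0, 3.0, -48.0), (340, 7.0, 5.0, -47.0), (350, 8.0, 8.0, -48.0), (360, 28.0, 8.0, -84.0)]
395 [(295, 15.0, -6.0, -86.0), (305, -154.0, -19.0, 131.0), (315, -154.0, -10.0, 131.0), (325, -155.0, -1.0, 132.0), (333, -155.0, 6.0, 132.0), (340, -154.0, 12.0, 131.0), (350, -155.0, 22.0, 133.0), (360, 16.0, 8.0, -87.0)]
bar 190 [0.88780569 0.94347251 1.00246882]
```

The picture shows the fingers closed just behind the knob (208,172 in the crop), so it slipped forward out of the pads. I'll lift, measure it again, and push with closed fingers.

Emit:
{"fn": "carry_out", "kwargs": {
  "commands": "0 0 0 0 0 0 3;0 0 0 0 0 0 3;0 0 0 0 0 -2 3;0 0 0 0 0 -2.5 3;0 0 0 -2 0 -2 3;0 0 0 -2 0 0 3;0 0 0 0 0 0 3;0 0 0 0 0 0 3"
}}

```text
time_s: 13.75
eef_pos: [0.5157, 0.2623, 0.1954]
tool_rot: [0.998, -0.07, -0.0, 0.0]
ft_force: [-0.0, 0.3, -1.3]
width: 0.339
finger_force: 0.0
```

```bash
cat > knob.py <<'E'
from bench import *
from h import *
d=get_image("wrist");s=get_state();T=intool(d,s);Rk=rack(pts(d));z=Rk[...,2];print("tcp rack",rack(s["eef_pos"]),s["width"],s["ft_force"].round(1))
hsv=cv2.cvtColor(d["img"],cv2.COLOR_RGB2HSV);o=(hsv[...,1]>140)&((hsv[...,0]<20))&(z>.128)&(z<.145)&(abs(T[...,1])<.06)
k=Rk[o].mean(0);v=k[:2]-[-.028,.092]
print("knob",o.sum(),k,"tool",T[o].mean(0),T[o].min(0),T[o].max(0),"r",np.hypot(*v),"th",np.arctan2(-v[0],-v[1]))
E
python3 knob.py
```

```text
tcp rack [-0.20502407 -0.07234334  0.19532494] 0.3373778017457553 [0.6 0.  0.1]
knob 948 [-0.20417584 -0.03261026  0.13579552] tool [0.03978118 0.00092843 0.0594961 ] [ 0.02943    -0.00912904  0.05732063] [0.04972167 0.01068284 0.06255176] r 0.21579074243136895 th 0.9551837190703545
```

The knob had not moved: the fingers closed above it. The can grip also fits this, with a 35 mm chord touching about 8 mm behind the TCP. So the real fingertips end about 7 mm behind the TCP instead of 22 mm ahead. I'll go 3 cm deeper.

Emit:
{"fn": "carry_out", "kwargs": {
  "commands": "0 0 0 2 0.1 0 6;0 0 0 2 0 1 6;0 0 0 0 0 2.5 6;0 0 0 0 0 2.5 6;0 0 0 0 0 2.3 6;0 0 0 0 0 1.1 6;0 0 0 0 0 0 3;0 0 0 0 0 0 1;0 0 0 0 0 0 1;0 0 0 0 0 0 1;0 0 0 0 0 0 1;0 0 0 0 0 0 1",
  "force": 15
}}

```text
time_s: 15.3
eef_pos: [0.5558, 0.2564, 0.1029]
tool_rot: [0.998, -0.07, 0.0, -0.0]
ft_force: [-1.6, 1.3, 2.9]
width: 0.2
finger_force: 15.0
```

Run:
```python
from bench import *
from h import *
s=get_state();print(rack(s["eef_pos"]),s["width"],s["finger_force"],s["ft_force"])
```

```text
[-0.20497372 -0.03200902  0.10290133] 0.19988343412626486 14.999008309096098 [-1.60047387  1.31360754  2.92204217]
```

Emit:
{"fn": "carry_out", "kwargs": {
  "commands": "0 0 0 -1.3 0.93 0 1;0 0 0 -1.2 1.05 0 1;0 0 0 -1.12 1.14 0 1;0 0 0 -1.03 1.22 0 1;0 0 0 -0.94 1.29 0 1;0 0 0 -0.84 1.36 0 1;0 0 0 -0.74 1.42 0 1;0 0 0 -0.63 1.47 0 1;0 0 0 -0.52 1.51 0 1;0 0 0 -0.41 1.54 0 1;0 0 0 -0.3 1.57 0 1;0 0 0 0 0 0 1",
  "force": 20
}}

```text
time_s: 16.8
eef_pos: [0.4441, 0.1235, 0.1024]
tool_rot: [0.997, -0.071, -0.0, 0.001]
ft_force: [-2.8, 1.6, 5.4]
width: 0.198
finger_force: 20.0
```

Run:
```python
from bench import *
from h import *
s=get_state();p=rack(s["eef_pos"]);v=p[:2]-[-.028,.092];print(p,s["width"],s["finger_force"],s["ft_force"],np.hypot(*v),np.arctan2(-v[0],-v[1]))
```

```text
[-0.05731577 -0.12345016  0.10241381] 0.1975493161805476 20.00173165462911 [-2.79497051  1.58762219  5.39913225] 0.21743547471670266 0.13523698784462246
```

Emit:
{"fn": "carry_out", "kwargs": {
  "commands": "0 0 0 -0.12 1 0 1;0 0 0 -0.08 1 0 1;0 0 0 -0.03 0.7 0 1;0 0 0 0 0.3 0 1;0 0 0 0 0.2 0 1;0 0 0 0 0 0 1",
  "force": 25
}}

```text
time_s: 17.55
eef_pos: [0.4378, 0.0947, 0.1024]
tool_rot: [0.997, -0.071, -0.0, -0.001]
ft_force: [-1.3, 9.8, 4.3]
width: 0.195
finger_force: 25.0
```

Run:
```python
from bench import *
from h import *
s=get_state();p=rack(s["eef_pos"]);v=p[:2]-[-.028,.092];print(p,s["width"],s["finger_force"],s["ft_force"],s["ft_force"][:2]@X,np.hypot(*v),np.arctan2(-v[0],-v[1]))
```

```text
[-0.02790039 -0.12553837  0.10240092] 0.19456282547940262 25.000064810737967 [-1.26473241  9.75530894  4.25352076] -9.472307600422228 0.21753838972668987 -0.00045787538846795014
```

Emit:
{"fn": "carry_out", "kwargs": {
  "commands": "0 0 0 0 0.2 0 1;0 0 0 0 0 0 1;0 0 0 0 -0.4 0 1;0 0 0 0 0 0 3;0 0 0 0 0 0 5;0 0 0 0 0 0 5;0 0 0 0 0 -2 5;0 0 0 0 0 -3 5;0 0 0 -2 0 -4 5;0 0 0 -3 0 -2 5;0 0 0 0 0 0 5;0 0 0 0 0 0 5",
  "force": 20
}}

```text
time_s: 19.05
eef_pos: [0.3898, 0.1025, 0.2115]
tool_rot: [0.998, -0.071, -0.0, 0.0]
ft_force: [-0.5, 0.2, -1.0]
width: 0.569
finger_force: 0.0
```

```bash
python3 knob.py
python3 - <<'E'
from bench import *
from h import *
d=get_image("side");cv2.imwrite("pics/s7.png",cv2.resize(d["img"][150:390,150:400,::-1],(750,600)*1 if 0 else (600,576)))
E
```

```text
tcp rack [-0.02868678 -0.17421144  0.21111339] 0.5651567842403246 [-0.3 -0.   0.3]
knob 802 [-0.0274019  -0.12542885  0.13585595] tool [0.04886343 0.00137486 0.07520338] [ 0.03905435 -0.00849717  0.07304605] [0.05847127 0.01115392 0.07752247] r 0.21742966834120603 th -0.002750793612565019
```

View pics/s7.png

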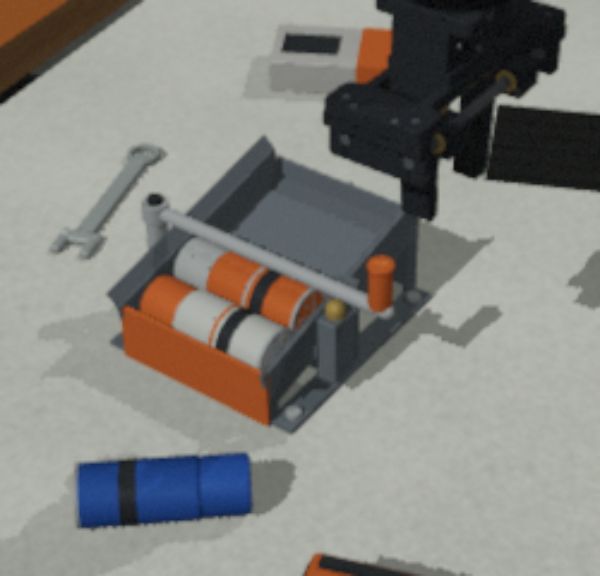

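The side view shows both cans in the rack. The bar runs from (155,205) to the knob (380,285) and lies past the brass dome (335,310), with the knob angle at about 0 rad. The gripper is clear.

```bash
python3 -c "
from bench import *
print(job_done())"
```

```text
the job is handed in; nothing more can be done
None
```

The orange can is in the rack against the white one, the keeper bar measured shut (about 0 rad, past the dome), and the job is handed in at about 19 s of robot time with no verdict shown; the real fingertips end about 3 cm short of their stated length, so the can was gripped above its axis and the first grip at the knob closed above it.

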